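# Clear the screwdriver off the toolbox, stow it in the pull-out tray and shut the box

### The arm

A 7-joint arm with a two-finger parallel gripper is mounted at the origin on the work surface. World frame = base frame: x ahead of the robot, y to its left, z up, the work surface at z = 0. Lengths are in mm, angles in rad, forces in N, time in s.
With the tool pointing down it reaches from about 400 to 875 mm from the base axis. Payload 6.5 kg.
Tool frame: the origin (TCP) lies between the finger pads; the fingertips stand 14 mm ahead of it and the grasp point (between the pads) lies 5 mm behind it (tip_extent is the distance from the TCP to the fingertips, in mm); z points along the fingers, x is the direction in which the jaws open and shut, and the axes are right-handed (so a half turn about z gives the same grasp; the last joint's range is limited). The gripper opens to 85 mm and grips with 20 to 120 N. Pads are 22 mm wide; open, the fingers measure 114 mm over their backs; the gripper's body (76 mm by 85 mm) begins 54 mm behind the grasp point. The pads swing forward as they close: fully open they stand 13 mm farther back than shut.
Start: joints at [1.083, 0.536, -0.004, 1.538, 0.003, 1.067, -0.071], TCP at [266.107, -593.024, 245.29] pointing down, gripper open.
Joint ranges: [-2.7, 2.7], [-0.37, 2.16], [-1.27, 1.26], [0.24, 2.4], [-1.31, 4.45], [0.19, 1.91], [-2.76, 2.76]. Speed limits (rad/s): [2.39, 2.39, 3.14, 3.14, 3.14, 3.14, 3.14].

### API

Orientations are given as a unit quaternion [x, y, z, w].
In Python, from rig import * gives the robot as it stands. The module is installed in compiled form; this text tells all that it offers.
- The arm moves only by the shell command python3 -m creep 'ROWS'. ROWS is JSON, a list of rows, each an object of numbers: "claw": the gripper command: -1 is fully open, 1 is shut, values between are in proportion; "x", "y", "z": the shift along the world's x, y, z in m; "rx", "ry", "rz": the turn, a rotation vector about the world's x, y, z in degrees. A call has 1 to 12 rows; each row is the pose to reach, as a shift and turn from the pose commanded when the call began; what a row does not reach only later rows make up. A row lasts 1/12 s, in which the tool goes at most 41.7 mm and 7.16 degrees, less where a joint would pass 70% of its speed; a pose out of reach is approached as far as the arm can. A call with a gripper value outside its range is refused whole. The fingers move at their own pace and stop on an object; the grip force is fixed at half the most. Time passes only in rows, so rows that repeat a pose let the fingers close. It gives the time, the measured TCP pose, the force and the opening at its end, in the units of the state.
- sense(): the state, without advancing time (a new reading comes with each control period).
- grab_frame(name): name is "scene" or "side" or "wrist"; returns the picture (400x640x3 uint8, red, green, blue); there is no depth.
- camera_params(name): a dict with "mtx" (3x3 intrinsics, pixels), "R" (3x3) and "t" (3): a world point X has camera coordinates R X + t. Camera axes: x right, y down, z forward; pixel columns grow to the right and rows downward; lengths in mm; the calibration is good to about 2 mm. A picture is of the moment at which its call begins: read the wrist's pose just before it. camera_params takes no time and is no camera call; for the wrist camera it gives the pose at the moment of the call.
- job_done(): hands the job in, once; it reports no verdict.
The state is a dict: "time": time; "joints": joint angles; "joint_vel": joint speeds; "joint_efforts": joint torques, N m; "ee_pos": TCP position; "ee_rot": TCP orientation; "force": force on the tool from outside, world axes, zero at the start; "wrist_torque": the same for the moment, N m; "opening": finger opening in mm.
Only numpy, scipy, OpenCV 4.12 (cv2) and the standard library are available. Lean on these libraries where they do the work, as an engineer would, in place of code of your own. Each camera call takes 0.05 s, during which the arm holds its last target.

### The job

The cordless screwdriver lies across the open toolbox, so its lid cannot shut. First take it off and set it down (do not drop it) lying in the pulled-out tray, then push the tray fully home and fold the stiff lid gently down until it is fully shut, without letting it slam. Leave the dowels, the brace, the pin cup, the tape and the mug where they are.

Things in the scene. Friction and masses are not known exactly. Their poses are not given: they have to be found in the camera images.
- toolbox: Grey plastic toolbox, fixed to the floor, 155 (x) by 240 (y) by 95 mm high, open at the top. Origin: centre of its underside. Its x axis points from the tray side to the hinge side, y along its length, z up. Below is the tray; above it an open compartment 37 mm deep (floor 58 mm above the ground). Rims: wall 5 mm, with a 20 mm wide inward ledge along the hinge side, level with the top. The tray leaves at the -x side; the lid is hinged along the +x rim.
- tray (a joint): How far the tray is pulled out towards the toolbox's -x (m): 0 fully home, at most 0.140; at the start 0.125 to 0.140. It slides with about 1.5 N of friction, stays where it is left, and has a stop at 0.
- tray_floor (a point): Middle of the tray's inner floor, about 7 mm above the ground; axes as the toolbox's, moves with the tray (with the tray home it is 2 mm to -x of the toolbox's origin). Inside, the tray is 139 (x) by 218 (y) mm with walls 42 mm high above this floor; the front panel's outer face is 79 mm to -x of this point and its top 46 mm above this point. What is pulled out of the box is open from above; inside the box there is 47 mm of height over the tray's floor.
- tray_handle (a point): Middle of the tray's black bar handle: a bar of 10 mm diameter along the toolbox's y, 90 mm long, its axis 30 mm in front (-x) of the tray's front face and 31 mm above the ground; moves with the tray.
- lid (a joint): Angle of the lid (rad): 0 fully shut (level on the rims), about 1.57 upright, at most 1.95; at the start it leans back a little, at 1.6 to 1.9. Stiff friction hinge (0.24 N m): it stays at any angle where it is left; it takes about 2 to 4 N near the free edge to move it.
- lid_hinge (a point): Middle of the lid's hinge line, on the top of the toolbox's +x rim, 77 mm to +x of the toolbox's origin and 95 mm above the ground. The hinge line runs along the toolbox's y. Axes turn with the lid.
- lid_edge (a point): Middle of the lid's free edge. The lid is a plain plate 161 mm from hinge to free edge, 244 mm along y, 8 mm thick; when shut its underside is level with the hinge and its outer face 8 mm higher. When open the outer face looks to the toolbox's +x, away from the box.
- driver: Cordless-style inline screwdriver shell, 0.17 to 0.33 kg: a straight body 158 mm long (x), 36 mm wide (y), 34 mm high with rounded edges, orange plastic with black grip panels, and at its -x end a black nose and a steel chuck, 30 mm more. Origin: centre of the underside of the 158 mm body (so the thing runs from +79 mm to -109 mm in x); its weight is near the origin. At the start it lies across the toolbox's rims, roughly along the toolbox's x, nose over the tray side.
- dowel0: Birch dowel, 10 mm diameter, 60 mm long (x), lying in the toolbox's compartment. Origin: middle of its underside. Leave alone.
- dowel1: A like dowel, also in the compartment. Leave alone.
- dowel2: A like dowel, lying on the floor near the toolbox's -y end. Leave alone.
- dowel3: A like dowel, lying on the floor near the toolbox's -y end. Leave alone.
- brace: Steel corner brace, 50 by 18 mm with an upright leg 24 mm high, in the toolbox's compartment. Origin: middle of the underside. Leave alone.
- pin_cup: White nylon cup for shelf pins, 48 mm across, 45 mm high, on the floor near the toolbox's +y end. Origin: centre of the underside. Leave alone.
- tape: Roll of paper tape, 90 mm across, 24 mm high, flat on the floor to the robot's right. Origin: centre of the underside. Leave alone.
- mug: White mug, 80 mm across, 90 mm high, on the floor to the robot's left. Origin: centre of the underside. Leave alone.
There are look-alikes about, which are no part of the job. What is meant by the driver is not white, and is the smaller of those in its own colour.

How it is judged:
By the outcome, as a careful person would: the job done as asked, in the order asked, and still so for the second after the job is handed in, with the robot touching nothing.
It also fails if it takes over 69 s, if anything falls off the work surface, if the arm or the gripper's body presses on something with over 40 N, if the wrist force passes 120 N, or if a joint passes its speed limit or range.

## Working session

There is one attempt and no reset: what is moved stays moved. The work goes in short steps, Python scripts to look and compute and a shell command to move; the robot and the scene stay as the last step left them, time stands still between calls to the robot, and variables do not carry over. Pictures are saved under pics/ and viewed, and the job is handed in when it is done.

```bash
mkdir -p pics; python3 - <<'E'
from rig import *
import cv2
s=sense();print(s)
for n in("scene","side","wrist"):
    p=camera_params(n);print(n,p)
    cv2.imwrite(f"pics/{n}0.png",grab_frame(n)[:,:,::-1])
E
```

```text
{'time': 0.0, 'joints': array([ 1.08282491,  0.53724439, -0.00443332,  1.53888569,  0.00261962,
        1.06729029, -0.07120936]), 'joint_vel': array([ 0.00183152,  0.00071445, -0.00110654,  0.00114428, -0.00032295,
       -0.00035689,  0.00018676]), 'joint_efforts': array([-1.24827616e-04, -5.83407068e+01,  1.04880251e+00, -2.59105808e+01,
        1.24677902e-02,  9.56381700e-03, -1.45461269e-05]), 'ee_pos': array([ 265.81727183, -592.48211338,  244.35753774]), 'ee_rot': array([ 8.39475344e-01, -5.43397015e-01, -8.03667485e-04, -4.29125041e-04]), 'force': array([-0.36514133, -0.1868231 ,  0.66031437]), 'wrist_torque': array([0.04343685, 0.01247536, 0.02964861]), 'opening': 85.6142128399851}
scene {'mtx': array([[483.63448791,   0.        , 317.5551964 ],
       [  0.        , 483.63448791, 206.44307794],
       [  0.        ,   0.        ,   1.        ]]), 'R': array([[ 0.11960955,  0.99281907, -0.0019598 ],
       [ 0.64482913, -0.07918622, -0.76021374],
       [-0.75490989,  0.08966509, -0.64967009]]), 't': array([ -84.61039005, -287.50141498, 1982.73890045])}
side {'mtx': array([[401.47334825,   0.        , 314.39313707],
       [  0.        , 401.47334825, 207.66081472],
       [  0.        ,   0.        ,   1.        ]]), 'R': array([[-0.69032982, -0.72345863, -0.00723556],
       [-0.62198432,  0.59855141, -0.50484821],
       [ 0.36956764, -0.34401137, -0.86317781]]), 't': array([ 395.34924683,  358.66739663, 1011.64001756])}
wrist {'mtx': array([[303.01408854,   0.        , 318.44812336],
       [  0.        , 303.01408854, 199.59258603],
       [  0.        ,   0.        ,   1.        ]]), 'R': array([[ 4.08558578e-01, -9.12731704e-01, -8.51979104e-04],
       [-8.63328957e-01, -3.86747431e-01,  3.24175164e-01],
       [-2.96214451e-01, -1.31709006e-01, -9.45996690e-01]]), 't': array([-649.01995326,  -41.50053934,  381.05951899])}
```

View pics/scene0.png

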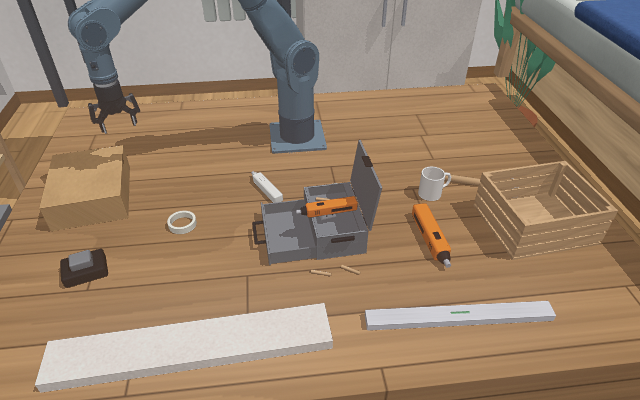

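View pics/side0.png

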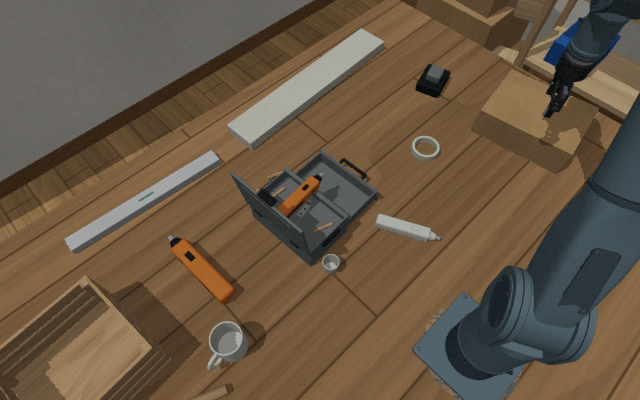

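View pics/wrist0.png

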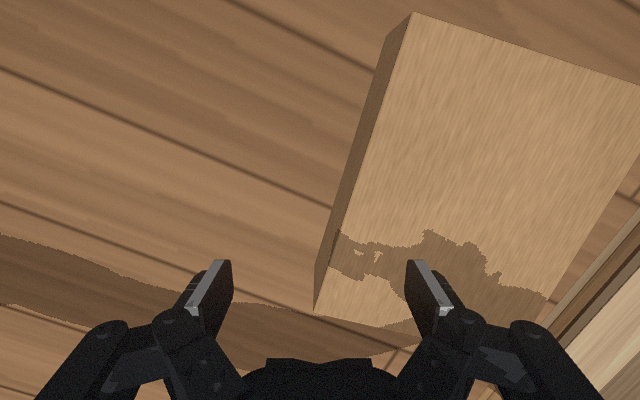

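Candidates: the orange one on the toolbox at scene (330,207), a large orange one on the floor at (432,235), and a white one at (267,187). The target is the first: orange, the smaller of the two, and lying across the toolbox. I'll confirm it in enlarged crops.

```bash
python3 - <<'E'
import cv2
a=cv2.imread("pics/scene0.png")[130:285,235:395]
cv2.imwrite("pics/sc_crop.png",cv2.resize(a,None,fx=3.8,fy=3.8,interpolation=cv2.INTER_CUBIC)[:600])
a=cv2.imread("pics/side0.png")[140:280,225:385]
cv2.imwrite("pics/sd_crop.png",cv2.resize(a,None,fx=4,fy=4,interpolation=cv2.INTER_CUBIC))
E
```

```text
(no output)
```

View pics/sc_crop.png

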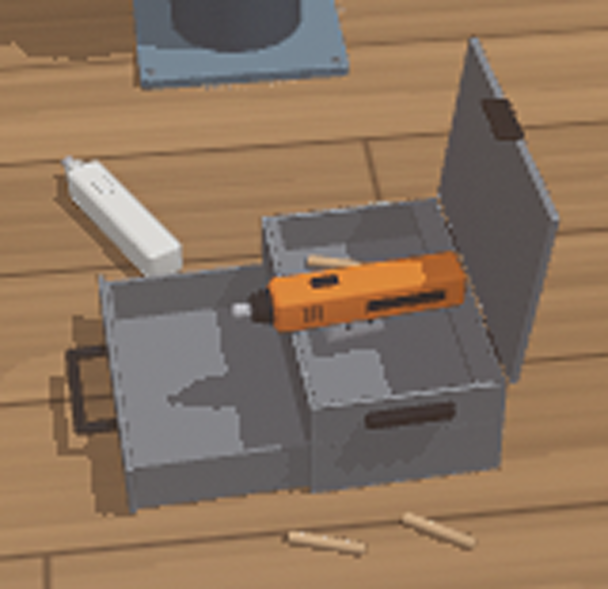

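View pics/sd_crop.png

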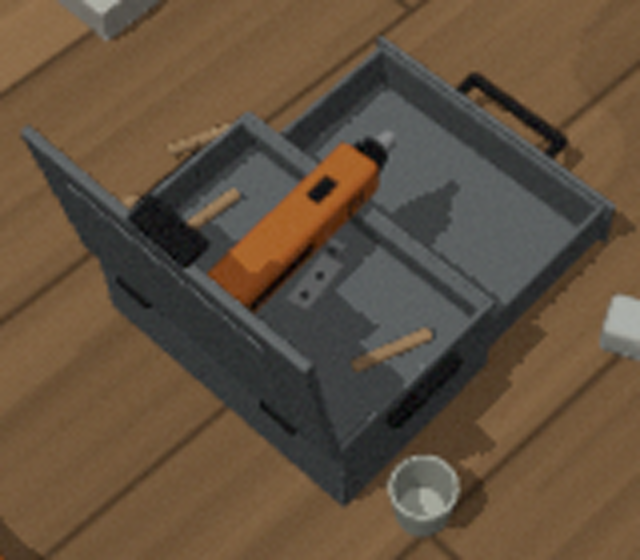

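```bash
cat > h.py <<'E'
from rig import *
import numpy as np, cv2
from scipy.optimize import least_squares
from scipy.spatial.transform import Rotation as Ro
def proj(P,X):
    c=P["R"]@np.asarray(X,float)+P["t"]; u=P["mtx"]@c; return u[:2]/u[2]
def ray(P,uv,z):
    d=P["R"].T@np.linalg.inv(P["mtx"])@np.array([uv[0],uv[1],1.]); o=-P["R"].T@P["t"]
    return o+d*(z-o[2])/d[2]
def tf(x,y,a,p):
    c,s=np.cos(a),np.sin(a); return np.array([x+c*p[0]-s*p[1],y+s*p[0]+c*p[1],p[2]])
E
python3 - <<'E'
from h import *
S,D=camera_params("scene"),camera_params("side")
sc=lambda u,v:(235+u/3.8,130+v/3.8); sd=lambda u,v:(225+u/4,140+v/4)
def lid(a,y,r=161,o=0): return lambda d,l:(77-r*np.cos(l),y,95+r*np.sin(l))
B=lambda x,y,z:(lambda d,l:(x,y,z)); T=lambda x,y,z:(lambda d,l:(-2-d+x,y,7+z))
obs=[(S,sc(263,217),B(-77.5,120,95)),(S,sc(437,197),B(77.5,120,95)),(S,sc(312,407),B(-77.5,-120,95)),(S,sc(503,382),B(77.5,-120,95)),
(S,sc(312,490),B(-77.5,-120,0)),(S,sc(499,467),B(77.5,-120,0)),
(S,sc(102,278),T(-79,112,46)),(S,sc(130,468),T(-79,-112,46)),(S,sc(473,38),lid(0,122)),(S,sc(557,218),lid(0,-122)),
(S,sc(70,352),T(-109,45,24)),(S,sc(84,432),T(-109,-45,24)),
(D,sd(247,115),B(-77.5,-120,95)),(D,sd(493,300),B(-77.5,120,95)),(D,sd(345,503),B(77.5,120,0)),
(D,sd(381,42),T(-79,-112,46)),(D,sd(611,208),T(-79,112,46)),(D,sd(25,132),lid(0,-122)),(D,sd(310,370),lid(0,122)),
(D,sd(470,78),T(-109,-45,24)),(D,sd(562,150),T(-109,45,24))]
def res(p): return np.concatenate([proj(P,tf(p[0],p[1],p[2],f(p[3],p[4])))-uv for P,uv,f in obs])
x0=ray(S,sc(400,350),50)
r=least_squares(res,[x0[0],x0[1],1.5,130,1.7],x_scale=[10,10,.1,10,.1],loss='soft_l1')
p=r.x;print("box",p.round(3));print(res(p).reshape(-1,2).round(1).tolist())
q=[(S,sc(236,311),(-109,0,17)),(D,sd(393,135),(-109,0,17)),(S,sc(272,283),(-76,16,34)),(S,sc(463,253),(76,16,34)),(S,sc(275,328),(-79,-17,4)),(S,sc(465,303),(79,-17,4)),(D,sd(345,145),(-79,-16,34)),(D,sd(380,168),(-79,16,34))]
def rd(g): return np.concatenate([proj(P,tf(g[0],g[1],g[2],f)+[0,0,g[3]])-uv for P,uv,f in q])
r=least_squares(rd,[p[0],p[1],p[2],95],x_scale=[10,10,.1,10],loss='soft_l1');print("drv",r.x.round(3));print(rd(r.x).reshape(-1,2).round(1).tolist())
g=r.x;c,s=np.cos(p[2]),np.sin(p[2]);dx=g[:2]-p[:2]
print("driver in box",[c*dx[0]+s*dx[1],-s*dx[0]+c*dx[1],g[2]-p[2]])
for n,f in(("tray",(-2-p[3],0,7)),("handle",(-2-p[3]-109,0,31)),("lidedge",lid(0,0)(0,p[4])),("nosetip",0)):
    if f:print(n,tf(*p[:3],f).round(1))
print("mug etc", ray(S,(432,195),0),ray(D,(331,263),20))
E
```

```text
box [567.49   68.933   1.633 136.968   1.729]
[[-0.9, -1.1], [-0.4, -1.1], [-0.6, -0.7], [1.1, -0.9], [-0.5, 0.1], [0.1, -0.6], [-0.3, -0.7], [-0.4, -2.1], [-0.1, -1.3], [-0.2, -0.9], [1.2, -0.4], [0.0, -1.9], [-0.3, -1.8], [0.3, -0.2], [-0.7, 1.1], [0.2, -0.9], [-1.6, -2.2], [-1.4, -1.0], [-0.6, -0.3], [-0.2, 0.2], [-1.2, -2.1]]
drv [581.326  59.254   1.648  89.873]
[[-0.5, -0.3], [-0.8, 2.0], [-0.3, -2.0], [-2.0, -0.3], [0.1, 0.8], [0.6, 0.6], [0.0, -0.5], [-0.3, 0.0]]
driver in box [np.float64(-10.520947600912768), np.float64(-13.206823310415796), np.float64(0.014746608898211777)]
tray [576.1 -69.8   7. ]
handle [ 582.9 -178.6   31. ]
lidedge [561.1 171.  254. ]
mug etc [437.29450305 435.74834031   0.        ] [405.89408996  95.4087534   20.        ]
```

```bash
python3 -m creep '[{"x":0.157,"y":0.318,"z":0.05,"rz":35,"claw":-1},{"x":0.157,"y":0.318,"z":0.05,"rz":35,"claw":-1},{"x":0.157,"y":0.318,"z":0.05,"rz":35,"claw":-1},{"x":0.157,"y":0.318,"z":0.05,"rz":35,"claw":-1},{"x":0.157,"y":0.318,"z":0.05,"rz":35,"claw":-1},{"x":0.157,"y":0.318,"z":0.05,"rz":35,"claw":-1},{"x":0.157,"y":0.318,"z":0.05,"rz":35,"claw":-1},{"x":0.315,"y":0.637,"z":0.05,"rz":70,"claw":-1},{"x":0.315,"y":0.637,"z":0.05,"rz":70,"claw":-1},{"x":0.315,"y":0.637,"z":0.05,"rz":70,"claw":-1},{"x":0.315,"y":0.637,"z":0.05,"rz":70,"claw":-1},{"x":0.315,"y":0.637,"z":0.05,"rz":70,"claw":-1}]'
```

```text
$[0]: bad value
```

```bash
python3 -m creep '[{"x":0.157,"y":0.318,"z":0.05,"rx":0,"ry":0,"rz":35,"claw":-1.0},{"x":0.157,"y":0.318,"z":0.05,"rx":0,"ry":0,"rz":35,"claw":-1.0}]'; python3 -c "
from rig import *
print(sense()['time'],sense()['ee_pos'])"
```

```text
time: 0.32
ee_pos: [300.9, -519.5, 256.0]
ee_rot: [0.901, -0.434, -0.001, 0.0]
force: [2.1, 0.0, -0.3]
opening: 85.4
0.3167 [ 300.85596519 -519.49572544  255.99007464]
```

All seven keys are needed in each row. Continuing to the hover pose.

```bash
python3 -m creep '[{"x":0.14,"y":0.282,"z":0.039,"rx":0,"ry":0,"rz":28,"claw":-1},{"x":0.14,"y":0.282,"z":0.039,"rx":0,"ry":0,"rz":28,"claw":-1},{"x":0.14,"y":0.282,"z":0.039,"rx":0,"ry":0,"rz":28,"claw":-1},{"x":0.14,"y":0.282,"z":0.039,"rx":0,"ry":0,"rz":28,"claw":-1},{"x":0.14,"y":0.282,"z":0.039,"rx":0,"ry":0,"rz":28,"claw":-1},{"x":0.14,"y":0.282,"z":0.039,"rx":0,"ry":0,"rz":28,"claw":-1},{"x":0.14,"y":0.282,"z":0.039,"rx":0,"ry":0,"rz":28,"claw":-1},{"x":0.28,"y":0.56,"z":0.039,"rx":0,"ry":0,"rz":56,"claw":-1},{"x":0.28,"y":0.56,"z":0.039,"rx":0,"ry":0,"rz":56,"claw":-1},{"x":0.28,"y":0.56,"z":0.039,"rx":0,"ry":0,"rz":56,"claw":-1},{"x":0.28,"y":0.56,"z":0.039,"rx":0,"ry":0,"rz":56,"claw":-1},{"x":0.28,"y":0.56,"z":0.039,"rx":0,"ry":0,"rz":56,"claw":-1}]'
```

```text
time: 1.32
ee_pos: [525.3, -71.9, 294.7]
ee_rot: [0.999, 0.042, -0.0, 0.0]
force: [1.3, 0.4, 0.4]
opening: 85.0
```

```bash
python3 -m creep '[{"x":0.0,"y":0.118,"z":0.0,"rx":0,"ry":0,"rz":20,"claw":-1}]'
```

```text
time: 1.4
ee_pos: [527.4, -30.6, 294.8]
ee_rot: [0.995, 0.101, 0.001, -0.0]
force: [-0.8, 1.0, 0.2]
opening: 85.4
```

```bash
python3 -m creep '[{"x":0.053,"y":0.075,"z":0.0,"rx":0,"ry":0,"rz":-7,"claw":-1},{"x":0.053,"y":0.075,"z":0.0,"rx":0,"ry":0,"rz":-7,"claw":-1},{"x":0.053,"y":0.075,"z":0.0,"rx":0,"ry":0,"rz":-7,"claw":-1},{"x":0.053,"y":0.075,"z":0.0,"rx":0,"ry":0,"rz":-7,"claw":-1}]'
python3 - <<'E'
from h import *
s=sense();print(s['ee_pos'],s['ee_rot'])
np.savez("w1.npz",**camera_params("wrist"));cv2.imwrite("pics/w1.png",grab_frame("wrist")[:,:,::-1])
E
```

```text
time: 1.73
ee_pos: [578.8, 47.4, 294.4]
ee_rot: [0.999, 0.044, 0.0, -0.001]
force: [0.3, 0.1, 0.6]
opening: 85.4
[578.77449509  47.43491713 294.42593661] [ 9.99043163e-01  4.37151491e-02  1.20153769e-04 -1.31542503e-03]
```

View pics/w1.png

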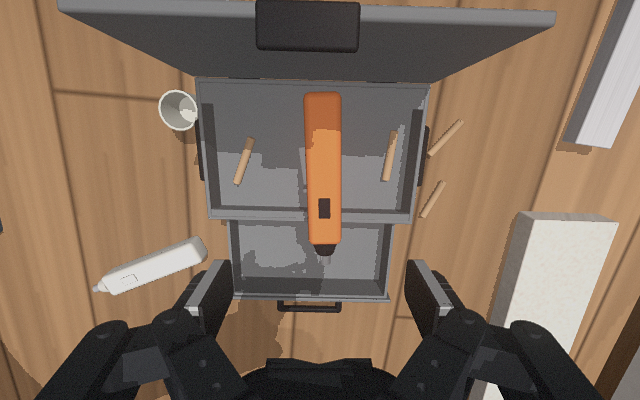

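```bash
python3 - <<'E'
from h import *
P=dict(np.load("w1.npz"))
for n,uv,z in [("buttL",(304,100),127),("buttR",(341,100),127),("buttend",(322,93),127),("noseL",(309,240),127),("noseR",(340,240),127),("noseend",(325,244),127),("tip",(325,262),112),
 ("rim -x+y",(209,218),95),("rim -x-y",(410,222),95),("rim+x+y",(196,78),95),("rim+x-y",(430,84),95),("trayfront+y",(233,297),53),("trayfront-y",(388,299),53),("handle",(309,309),31),("handleL",(279,309),31),("handleR",(341,309),31)]:
    print(n,ray(P,uv,z).round(1))
E
```

```text
buttL [558.6 126.3 127. ]
buttR [592.8 129.3 127. ]
buttend [574.7 133.9 127. ]
noseL [574.2 -16.9 127. ]
noseR [607.6 -14.1 127. ]
noseend [591.9 -20.3 127. ]
tip [595.1 -51.2 112. ]
rim -x+y [455.9 -14.5  95. ]
rim -x-y [6.91e+02 6.00e-01 9.50e+01]
rim+x+y [447.3 137.4  95. ]
rim+x-y [683.4 152.2  95. ]
trayfront+y [ 472.1 -154.5   53. ]
trayfront-y [ 696.7 -138.7   53. ]
handle [ 584.2 -183.6   31. ]
handleL [ 537.6 -187.6   31. ]
handleR [ 634.  -179.4   31. ]
```

The wrist view shows the driver body from the butt (322,93) to the nose end (325,244), with its chuck tip at (325,262). The body measures 154 mm long and 34 mm wide, with its centre at (583,57) and its axis about 96°. That agrees with the first fit, and the box pose is confirmed too. Descending now, with the grasp 14 mm toward the nose.

```bash
python3 -m creep '[{"x":0.006,"y":-0.004,"z":-0.04,"rx":0,"ry":0,"rz":0.5,"claw":-1},{"x":0.006,"y":-0.004,"z":-0.08,"rx":0,"ry":0,"rz":0.5,"claw":-1},{"x":0.006,"y":-0.004,"z":-0.11,"rx":0,"ry":0,"rz":0.5,"claw":-1},{"x":0.006,"y":-0.004,"z":-0.135,"rx":0,"ry":0,"rz":0.5,"claw":-1},{"x":0.006,"y":-0.004,"z":-0.155,"rx":0,"ry":0,"rz":0.5,"claw":-1},{"x":0.006,"y":-0.004,"z":-0.17,"rx":0,"ry":0,"rz":0.5,"claw":-1},{"x":0.006,"y":-0.004,"z":-0.182,"rx":0,"ry":0,"rz":0.5,"claw":-1},{"x":0.006,"y":-0.004,"z":-0.182,"rx":0,"ry":0,"rz":0.5,"claw":-1},{"x":0.006,"y":-0.004,"z":-0.182,"rx":0,"ry":0,"rz":0.5,"claw":-1}]'
python3 - <<'E'
from h import *
cv2.imwrite("pics/w2.png",grab_frame("wrist")[:,:,::-1])
E
```

```text
time: 2.53
ee_pos: [583.6, 37.8, 112.7]
ee_rot: [0.999, 0.044, -0.0, 0.0]
force: [1.5, -0.7, 0.7]
opening: 85.3
```

View pics/w2.png

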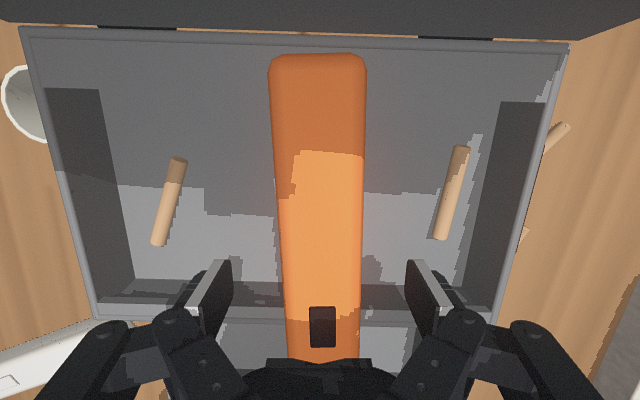

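The driver body (columns 285–362) sits centred between the pads (220–420). I'll shift 6 mm toward its weight and close.

```bash
python3 -m creep '[{"x":0,"y":0.006,"z":-0.001,"rx":0,"ry":0,"rz":0,"claw":-1},{"x":0,"y":0.006,"z":-0.001,"rx":0,"ry":0,"rz":0,"claw":0.2},{"x":0,"y":0.006,"z":-0.001,"rx":0,"ry":0,"rz":0,"claw":1},{"x":0,"y":0.006,"z":-0.001,"rx":0,"ry":0,"rz":0,"claw":1},{"x":0,"y":0.006,"z":-0.001,"rx":0,"ry":0,"rz":0,"claw":1},{"x":0,"y":0.006,"z":-0.001,"rx":0,"ry":0,"rz":0,"claw":1},{"x":0,"y":0.006,"z":-0.001,"rx":0,"ry":0,"rz":0,"claw":1},{"x":0,"y":0.006,"z":-0.001,"rx":0,"ry":0,"rz":0,"claw":1}]'
```

```text
time: 3.25
ee_pos: [584.5, 45.0, 112.2]
ee_rot: [0.999, 0.045, 0.001, 0.0]
force: [-0.4, 0.4, 4.5]
opening: 34.9
```

```bash
python3 -m creep '[{"x":0,"y":0,"z":0.008,"rx":0,"ry":0,"rz":0,"claw":1},{"x":0,"y":0,"z":0.018,"rx":0,"ry":0,"rz":0,"claw":1},{"x":0,"y":0,"z":0.03,"rx":0,"ry":0,"rz":0,"claw":1},{"x":0,"y":0,"z":0.045,"rx":0,"ry":0,"rz":0,"claw":1},{"x":0,"y":-0.01,"z":0.06,"rx":0,"ry":0,"rz":0,"claw":1},{"x":0,"y":-0.02,"z":0.07,"rx":0,"ry":0,"rz":0,"claw":1},{"x":0,"y":-0.03,"z":0.07,"rx":0,"ry":0,"rz":0,"claw":1},{"x":0,"y":-0.03,"z":0.07,"rx":0,"ry":0,"rz":0,"claw":1}]'
python3 - <<'E'
from h import *
cv2.imwrite("pics/w3.png",grab_frame("wrist")[:,:,::-1])
E
```

```text
time: 3.92
ee_pos: [584.2, 11.1, 182.1]
ee_rot: [0.999, 0.043, 0.0, 0.001]
force: [-0.4, -1.1, -3.8]
opening: 34.9
```

View pics/w3.png

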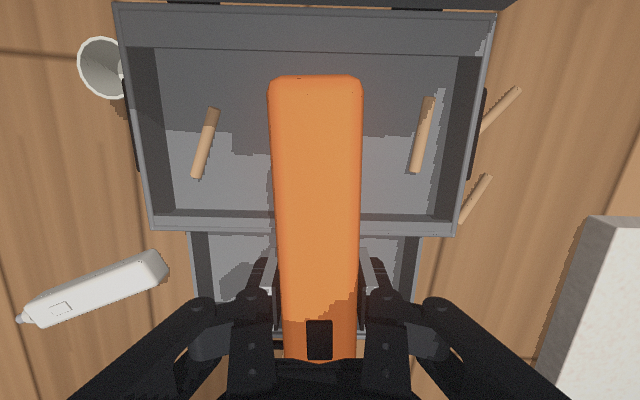

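Held level, with a load of about 3.8 N. Now carrying it over the tray and turning it along the tray's length.

```bash
python3 -m creep '[{"x":-0.002,"y":-0.025,"z":0,"rx":0,"ry":0,"rz":-7,"claw":1},{"x":-0.002,"y":-0.05,"z":0,"rx":0,"ry":0,"rz":-14,"claw":1},{"x":-0.002,"y":-0.075,"z":0,"rx":0,"ry":0,"rz":-21,"claw":1},{"x":-0.002,"y":-0.084,"z":0,"rx":0,"ry":0,"rz":-28,"claw":1},{"x":-0.002,"y":-0.084,"z":0,"rx":0,"ry":0,"rz":-35,"claw":1},{"x":-0.002,"y":-0.084,"z":0,"rx":0,"ry":0,"rz":-42,"claw":1},{"x":-0.002,"y":-0.084,"z":0,"rx":0,"ry":0,"rz":-49,"claw":1},{"x":-0.002,"y":-0.084,"z":0,"rx":0,"ry":0,"rz":-56,"claw":1},{"x":-0.002,"y":-0.084,"z":0,"rx":0,"ry":0,"rz":-63,"claw":1},{"x":-0.002,"y":-0.084,"z":0,"rx":0,"ry":0,"rz":-70,"claw":1},{"x":-0.002,"y":-0.084,"z":0,"rx":0,"ry":0,"rz":-77,"claw":1},{"x":-0.002,"y":-0.084,"z":0,"rx":0,"ry":0,"rz":-84,"claw":1}]'
python3 -m creep '[{"x":0,"y":0,"z":-0.02,"rx":0,"ry":0,"rz":-7,"claw":1},{"x":0,"y":0,"z":-0.04,"rx":0,"ry":0,"rz":-8,"claw":1},{"x":0,"y":0,"z":-0.06,"rx":0,"ry":0,"rz":-8,"claw":1},{"x":0,"y":0,"z":-0.06,"rx":0,"ry":0,"rz":-8,"claw":1},{"x":0,"y":0,"z":-0.06,"rx":0,"ry":0,"rz":-8,"claw":1}]'
python3 - <<'E'
from h import *
s=sense();print(s['ee_pos'],s['joints'])
np.savez("w4.npz",**camera_params("wrist"))
cv2.imwrite("pics/w4.png",grab_frame("wrist")[:,:,::-1])
a=grab_frame("scene")[130:285,235:395,::-1]
cv2.imwrite("pics/s4.png",cv2.resize(a,None,fx=3.8,fy=3.8,interpolation=cv2.INTER_CUBIC))
E
```

```text
time: 4.97
ee_pos: [581.1, -68.3, 180.5]
ee_rot: [0.771, -0.637, -0.001, 0.0]
force: [0.1, -0.5, -2.9]
opening: 35.2
time: 5.38
ee_pos: [580.5, -68.4, 120.2]
ee_rot: [0.727, -0.687, -0.002, 0.001]
force: [0.4, 0.2, -2.5]
opening: 35.4
[580.52228343 -68.35131851 120.24897193] [ 0.10730909  0.59062514 -0.08993724  1.79862154  0.07201481  0.759576
 -1.53492625]
```

View pics/w4.png

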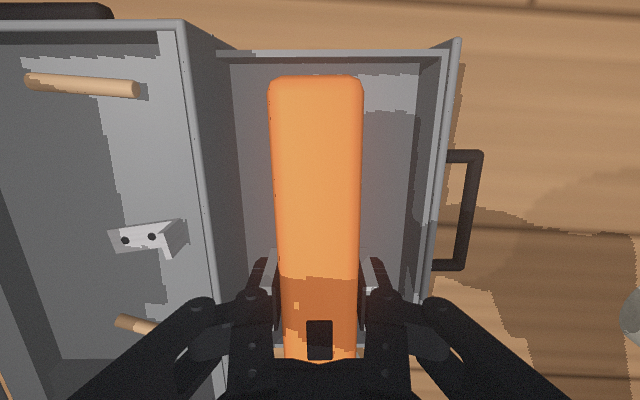

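View pics/s4.png

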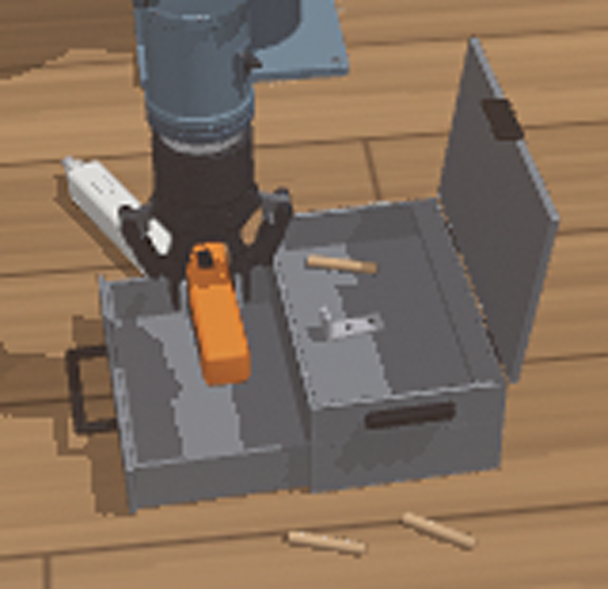

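It is well centred in the tray: the tray spans columns 230–445 and the body 270–362. Lowering slowly.

```bash
python3 -m creep '[{"x":0,"y":-0.003,"z":-0.015,"rx":0,"ry":0,"rz":0,"claw":1},{"x":0,"y":-0.003,"z":-0.035,"rx":0,"ry":0,"rz":0,"claw":1},{"x":0,"y":-0.003,"z":-0.055,"rx":0,"ry":0,"rz":0,"claw":1},{"x":0,"y":-0.003,"z":-0.07,"rx":0,"ry":0,"rz":0,"claw":1},{"x":0,"y":-0.003,"z":-0.08,"rx":0,"ry":0,"rz":0,"claw":1},{"x":0,"y":-0.003,"z":-0.086,"rx":0,"ry":0,"rz":0,"claw":1},{"x":0,"y":-0.003,"z":-0.090,"rx":0,"ry":0,"rz":0,"claw":1},{"x":0,"y":-0.003,"z":-0.092,"rx":0,"ry":0,"rz":0,"claw":1},{"x":0,"y":-0.003,"z":-0.093,"rx":0,"ry":0,"rz":0,"claw":1},{"x":0,"y":-0.003,"z":-0.093,"rx":0,"ry":0,"rz":0,"claw":1}]'
```

```text
time: 6.32
ee_pos: [582.5, -72.0, 29.3]
ee_rot: [0.726, -0.687, 0.0, -0.0]
force: [-0.3, -0.1, -2.5]
opening: 35.0
```

```bash
python3 -m creep '[{"x":0,"y":0,"z":-0.001,"rx":0,"ry":0,"rz":0,"claw":1},{"x":0,"y":0,"z":-0.002,"rx":0,"ry":0,"rz":0,"claw":1},{"x":0,"y":0,"z":-0.003,"rx":0,"ry":0,"rz":0,"claw":1},{"x":0,"y":0,"z":-0.003,"rx":0,"ry":0,"rz":0,"claw":1},{"x":0,"y":0,"z":-0.003,"rx":0,"ry":0,"rz":0,"claw":1}]'
python3 -m creep '[{"x":0,"y":0,"z":-0.001,"rx":0,"ry":0,"rz":0,"claw":1},{"x":0,"y":0,"z":-0.001,"rx":0,"ry":0,"rz":0,"claw":1},{"x":0,"y":0,"z":-0.001,"rx":0,"ry":0,"rz":0,"claw":1}]'
```

```text
time: 6.73
ee_pos: [581.9, -72.0, 25.7]
ee_rot: [0.726, -0.687, -0.0, 0.0]
force: [0.5, 1.0, -2.2]
opening: 35.5
time: 6.98
ee_pos: [581.9, -72.0, 24.7]
ee_rot: [0.726, -0.687, -0.0, 0.0]
force: [-0.1, 0.4, -3.5]
opening: 35.5
```

```bash
python3 -m creep '[{"x":0,"y":0,"z":-0.001,"rx":0,"ry":0,"rz":0,"claw":1},{"x":0,"y":0,"z":-0.001,"rx":0,"ry":0,"rz":0,"claw":1},{"x":0,"y":0,"z":-0.001,"rx":0,"ry":0,"rz":0,"claw":1}]'
python3 -m creep '[{"x":0,"y":0,"z":-0.001,"rx":0,"ry":0,"rz":0,"claw":1},{"x":0,"y":0,"z":-0.001,"rx":0,"ry":0,"rz":0,"claw":1},{"x":0,"y":0,"z":-0.001,"rx":0,"ry":0,"rz":0,"claw":1}]'
```

```text
time: 7.23
ee_pos: [582.1, -72.0, 24.2]
ee_rot: [0.726, -0.687, 0.0, -0.0]
force: [-2.8, 1.4, 4.7]
opening: 35.2
time: 7.48
ee_pos: [582.1, -72.0, 24.2]
ee_rot: [0.726, -0.687, 0.0, 0.0]
force: [-6.1, 0.5, 15.5]
opening: 35.3
```

Contact with the floor at the expected height (24.2 mm). Backing the command off by 1 mm, then opening partway.

```bash
python3 -m creep '[{"x":0,"y":0,"z":0.001,"rx":0,"ry":0,"rz":0,"claw":1},{"x":0,"y":0,"z":0.001,"rx":0,"ry":0,"rz":0,"claw":0.1},{"x":0,"y":0,"z":0.001,"rx":0,"ry":0,"rz":0,"claw":-0.1},{"x":0,"y":0,"z":0.001,"rx":0,"ry":0,"rz":0,"claw":-0.3},{"x":0,"y":0,"z":0.001,"rx":0,"ry":0,"rz":0,"claw":-0.4},{"x":0,"y":0,"z":0.001,"rx":0,"ry":0,"rz":0,"claw":-0.4}]'
python3 - <<'E'
from h import *
cv2.imwrite("pics/w5.png",grab_frame("wrist")[:,:,::-1])
E
```

```text
time: 7.98
ee_pos: [582.2, -74.4, 23.8]
ee_rot: [0.726, -0.688, 0.001, 0.001]
force: [-0.6, -6.0, 2.1]
opening: 60.1
```

View pics/w5.png

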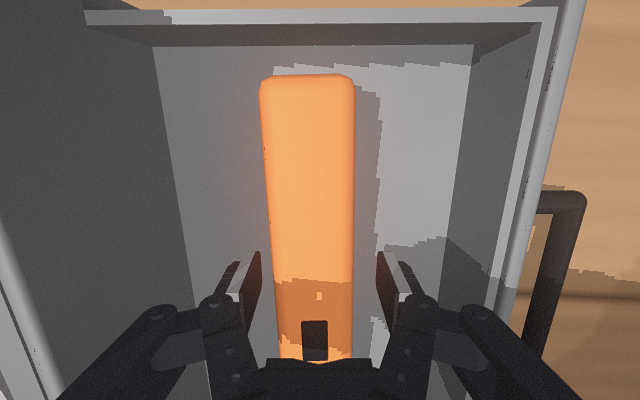

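```bash
python3 -m creep '[{"x":0,"y":0,"z":0.002,"rx":0,"ry":0,"rz":0,"claw":-0.4},{"x":0,"y":-0.001,"z":0.006,"rx":0,"ry":0,"rz":0,"claw":-0.4},{"x":0,"y":-0.002,"z":0.015,"rx":0,"ry":0,"rz":0,"claw":-0.4},{"x":0,"y":-0.002,"z":0.03,"rx":0,"ry":0,"rz":0,"claw":-0.4}]'
```

```text
time: 8.37
ee_pos: [581.1, -73.5, 53.3]
ee_rot: [0.726, -0.687, -0.001, 0.001]
force: [0.2, -0.3, 0.0]
opening: 59.9
```

```bash
python3 -m creep '[{"x":0.002,"y":-0.01,"z":0.035,"rx":0,"ry":0,"rz":0,"claw":-0.4},{"x":0.002,"y":-0.04,"z":0.065,"rx":4,"ry":0,"rz":0,"claw":0.2},{"x":0.002,"y":-0.07,"z":0.09,"rx":10,"ry":0,"rz":0,"claw":1},{"x":0.002,"y":-0.11,"z":0.09,"rx":16,"ry":0,"rz":0,"claw":1},{"x":0.002,"y":-0.15,"z":0.09,"rx":20,"ry":0,"rz":0,"claw":1},{"x":0.002,"y":-0.165,"z":0.07,"rx":20,"ry":0,"rz":0,"claw":1},{"x":0.002,"y":-0.165,"z":0.07,"rx":20,"ry":0,"rz":0,"claw":1},{"x":0.002,"y":-0.165,"z":0.07,"rx":20,"ry":0,"rz":0,"claw":1}]'
python3 - <<'E'
from h import *
S,D=camera_params("scene"),camera_params("side")
print(ray(S,(181,222),12),ray(D,(425,148),12))
f=grab_frame("scene");a=f[100:285,170:395,::-1]
cv2.imwrite("pics/s6.png",cv2.resize(a,None,fx=3.2,fy=3.2,interpolation=cv2.INTER_CUBIC))
a=grab_frame("side")[80:280,225:465,::-1]
cv2.imwrite("pics/d6.png",cv2.resize(a,None,fx=3,fy=3,interpolation=cv2.INTER_CUBIC))
E
```

```text
time: 9.03
ee_pos: [583.2, -240.2, 123.2]
ee_rot: [0.714, -0.678, -0.12, -0.126]
force: [1.0, 0.4, 0.7]
opening: 0.1
[ 486.75572936 -419.84928731   12.        ] [ 481.67042005 -416.97777047   12.        ]
```

View pics/s6.png

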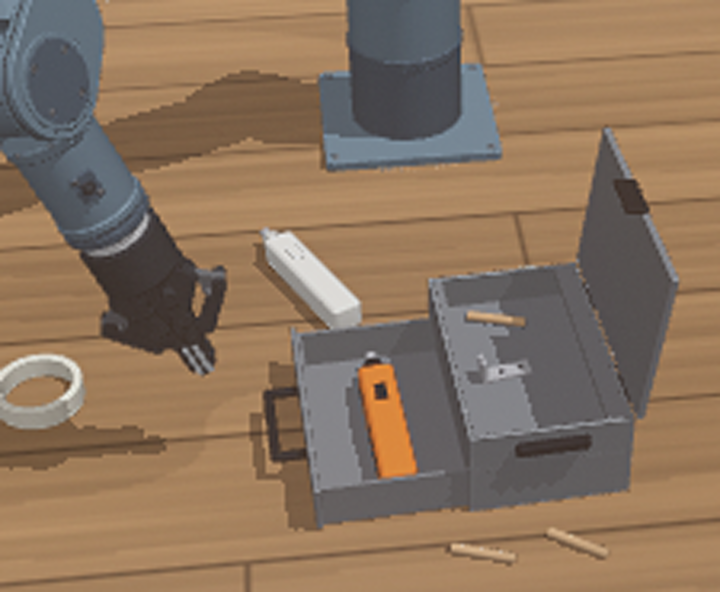

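View pics/d6.png

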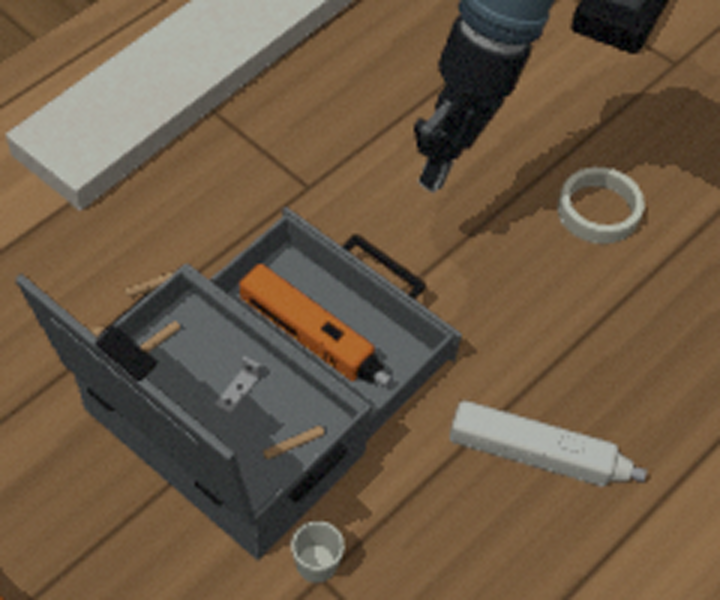

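The driver lies flat in the tray at scene crop (385,415), inside all its walls. The tape is well clear at about (484,-418). Descending in front of the handle.

```bash
python3 -m creep '[{"x":0,"y":0,"z":-0.03,"rx":0,"ry":0,"rz":0,"claw":1},{"x":0,"y":0,"z":-0.06,"rx":0,"ry":0,"rz":0,"claw":1},{"x":0,"y":0,"z":-0.08,"rx":0,"ry":0,"rz":0,"claw":1},{"x":0,"y":0,"z":-0.09,"rx":0,"ry":0,"rz":0,"claw":1},{"x":0,"y":0.01,"z":-0.09,"rx":0,"ry":0,"rz":0,"claw":1},{"x":0,"y":0.018,"z":-0.09,"rx":0,"ry":0,"rz":0,"claw":1},{"x":0,"y":0.025,"z":-0.09,"rx":0,"ry":0,"rz":0,"claw":1},{"x":0,"y":0.03,"z":-0.09,"rx":0,"ry":0,"rz":0,"claw":1},{"x":0,"y":0.035,"z":-0.09,"rx":0,"ry":0,"rz":0,"claw":1},{"x":0,"y":0.04,"z":-0.09,"rx":0,"ry":0,"rz":0,"claw":1},{"x":0,"y":0.045,"z":-0.09,"rx":0,"ry":0,"rz":0,"claw":1},{"x":0,"y":0.05,"z":-0.09,"rx":0,"ry":0,"rz":0,"claw":1}]'
```

```text
time: 10.13
ee_pos: [584.3, -189.6, 34.2]
ee_rot: [0.715, -0.677, -0.119, -0.126]
force: [0.4, -2.2, 1.3]
opening: 0.1
```

```bash
python3 -m creep '[{"x":0,"y":0.006,"z":0,"rx":0,"ry":0,"rz":0,"claw":1},{"x":-0.001,"y":0.013,"z":0,"rx":0,"ry":0,"rz":0,"claw":1},{"x":-0.001,"y":0.02,"z":0,"rx":0,"ry":0,"rz":0,"claw":1},{"x":-0.002,"y":0.028,"z":0,"rx":0,"ry":0,"rz":0,"claw":1},{"x":-0.002,"y":0.036,"z":0,"rx":0,"ry":0,"rz":0,"claw":1},{"x":-0.003,"y":0.044,"z":0,"rx":0,"ry":0,"rz":0,"claw":1},{"x":-0.003,"y":0.052,"z":0,"rx":0,"ry":0,"rz":0,"claw":1},{"x":-0.004,"y":0.06,"z":0,"rx":0,"ry":0,"rz":0,"claw":1},{"x":-0.004,"y":0.068,"z":0,"rx":0,"ry":0,"rz":0,"claw":1},{"x":-0.005,"y":0.074,"z":0,"rx":0,"ry":0,"rz":0,"claw":1},{"x":-0.005,"y":0.08,"z":0,"rx":0,"ry":0,"rz":0,"claw":1},{"x":-0.005,"y":0.084,"z":0,"rx":0,"ry":0,"rz":0,"claw":1}]'
python3 - <<'E'
from h import *
a=grab_frame("side")[80:280,225:465,::-1]
cv2.imwrite("pics/d7.png",cv2.resize(a,None,fx=3,fy=3,interpolation=cv2.INTER_CUBIC))
E
```

```text
time: 11.13
ee_pos: [578.4, -103.8, 33.6]
ee_rot: [0.715, -0.677, -0.12, -0.126]
force: [-0.6, -2.2, 1.3]
opening: -0.1
```

View pics/d7.png

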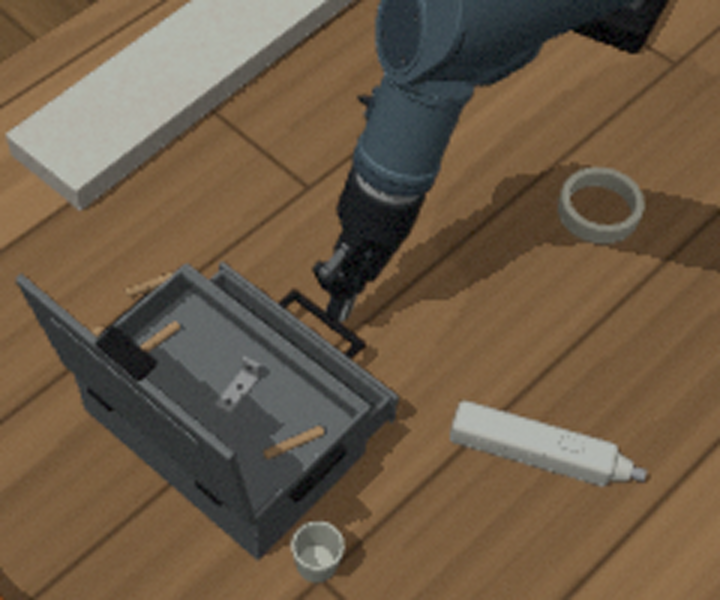

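```bash
python3 -m creep '[{"x":0,"y":0.004,"z":0,"rx":0,"ry":0,"rz":0,"claw":1},{"x":-0.001,"y":0.009,"z":0,"rx":0,"ry":0,"rz":0,"claw":1},{"x":-0.001,"y":0.014,"z":0,"rx":0,"ry":0,"rz":0,"claw":1},{"x":-0.001,"y":0.019,"z":0,"rx":0,"ry":0,"rz":0,"claw":1},{"x":-0.002,"y":0.023,"z":0,"rx":0,"ry":0,"rz":0,"claw":1},{"x":-0.002,"y":0.026,"z":0,"rx":0,"ry":0,"rz":0,"claw":1},{"x":-0.002,"y":0.029,"z":0,"rx":0,"ry":0,"rz":0,"claw":1},{"x":-0.002,"y":0.031,"z":0,"rx":0,"ry":0,"rz":0,"claw":1}]'
```

```text
time: 11.85
ee_pos: [576.6, -73.4, 33.6]
ee_rot: [0.715, -0.677, -0.12, -0.126]
force: [-1.2, -1.9, 0.3]
opening: 0.1
```

```bash
python3 -m creep '[{"x":0,"y":0.002,"z":0,"rx":0,"ry":0,"rz":0,"claw":1},{"x":0,"y":0.004,"z":0,"rx":0,"ry":0,"rz":0,"claw":1},{"x":0,"y":0.006,"z":0,"rx":0,"ry":0,"rz":0,"claw":1}]'
```

```text
time: 12.1
ee_pos: [576.8, -68.0, 33.7]
ee_rot: [0.715, -0.677, -0.119, -0.126]
force: [-0.9, -2.1, -0.1]
opening: 0.0
```

```bash
python3 -m creep '[{"x":0,"y":0.002,"z":0,"rx":0,"ry":0,"rz":0,"claw":1},{"x":0,"y":0.003,"z":0,"rx":0,"ry":0,"rz":0,"claw":1}]'
```

```text
time: 12.27
ee_pos: [576.9, -64.6, 33.7]
ee_rot: [0.715, -0.677, -0.12, -0.126]
force: [-0.4, -1.2, -0.2]
opening: 0.0
```

```bash
python3 -m creep '[{"x":0,"y":0.002,"z":0,"rx":0,"ry":0,"rz":0,"claw":1},{"x":0,"y":0.003,"z":0,"rx":0,"ry":0,"rz":0,"claw":1},{"x":0,"y":0.004,"z":0,"rx":0,"ry":0,"rz":0,"claw":1}]'
python3 -m creep '[{"x":0,"y":0.002,"z":0,"rx":0,"ry":0,"rz":0,"claw":1},{"x":0,"y":0.003,"z":0,"rx":0,"ry":0,"rz":0,"claw":1}]'
python3 - <<'E'
from h import *
a=grab_frame("side")[80:280,225:465,::-1]
cv2.imwrite("pics/d8.png",cv2.resize(a,None,fx=3,fy=3,interpolation=cv2.INTER_CUBIC))
E
```

```text
time: 12.52
ee_pos: [577.0, -61.2, 33.7]
ee_rot: [0.715, -0.677, -0.119, -0.126]
force: [-1.8, -5.3, 0.8]
opening: 0.1
time: 12.68
ee_pos: [577.0, -61.0, 33.6]
ee_rot: [0.715, -0.678, -0.118, -0.125]
force: [-3.8, -9.6, 4.8]
opening: -0.2
```

View pics/d8.png

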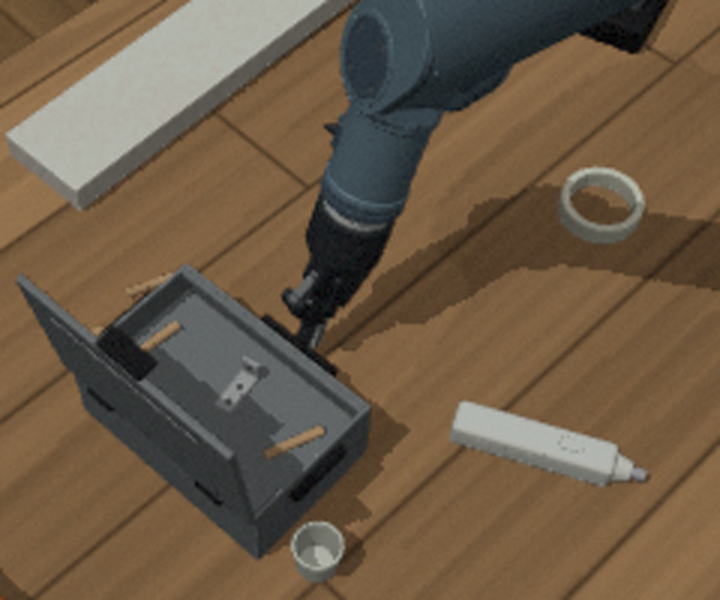

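Force is rising at the stop, and the TCP is at the predicted -61. One firm nudge, then withdraw.

```bash
python3 -m creep '[{"x":0,"y":0.002,"z":0,"rx":0,"ry":0,"rz":0,"claw":1},{"x":0,"y":0.002,"z":0,"rx":0,"ry":0,"rz":0,"claw":1}]'
python3 -m creep '[{"x":0,"y":-0.01,"z":0,"rx":0,"ry":0,"rz":0,"claw":1},{"x":0,"y":-0.03,"z":0.0,"rx":0,"ry":0,"rz":0,"claw":1},{"x":0,"y":-0.05,"z":0.02,"rx":0,"ry":0,"rz":0,"claw":1},{"x":0,"y":-0.06,"z":0.06,"rx":0,"ry":0,"rz":0,"claw":1},{"x":0,"y":-0.06,"z":0.1,"rx":0,"ry":0,"rz":0,"claw":1},{"x":0,"y":-0.06,"z":0.14,"rx":0,"ry":0,"rz":0,"claw":1},{"x":0,"y":-0.06,"z":0.18,"rx":-7,"ry":0,"rz":0,"claw":1},{"x":0,"y":-0.06,"z":0.22,"rx":-14,"ry":0,"rz":0,"claw":1},{"x":0,"y":-0.04,"z":0.26,"rx":-20,"ry":0,"rz":0,"claw":1},{"x":0,"y":-0.02,"z":0.29,"rx":-20,"ry":0,"rz":0,"claw":1},{"x":0,"y":0.02,"z":0.3,"rx":-20,"ry":0,"rz":0,"claw":1},{"x":0,"y":0.06,"z":0.3,"rx":-20,"ry":0,"rz":0,"claw":1}]'
python3 - <<'E'
from h import *
a=grab_frame("scene")[130:285,235:395,::-1]
cv2.imwrite("pics/s9.png",cv2.resize(a,None,fx=3.8,fy=3.8,interpolation=cv2.INTER_CUBIC))
E
```

```text
time: 12.9
ee_pos: [577.0, -60.9, 33.7]
ee_rot: [0.715, -0.678, -0.117, -0.124]
force: [-2.7, -12.8, 4.5]
opening: -0.0
time: 13.9
ee_pos: [578.7, 6.1, 338.3]
ee_rot: [0.726, -0.688, 0.003, -0.003]
force: [0.1, 0.4, -0.5]
opening: 0.1
```

View pics/s9.png

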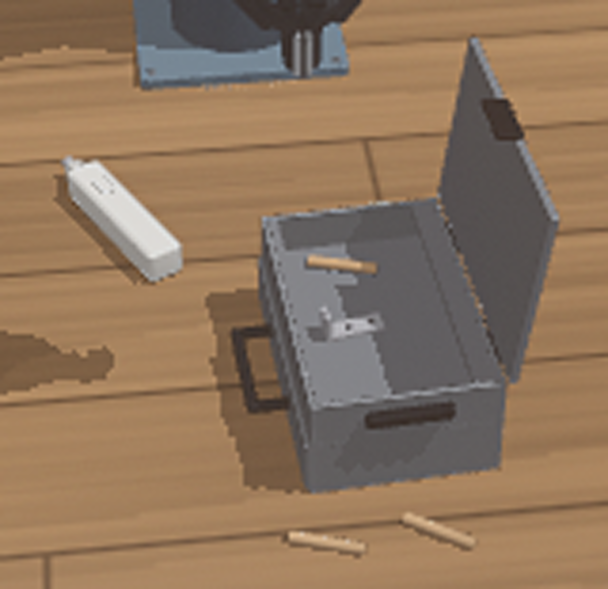

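```bash
python3 - <<'E'
from h import *
def tcp(th,extra=0,r=140,h=12):
    ph=0.4*th; d=8+14*np.cos(th-ph)+h*abs(np.sin(th-ph))+extra
    u=77-r*np.cos(th)+d*np.sin(th); z=95+r*np.sin(th)+d*np.cos(th)
    return np.r_[529.6-.0645*u,66.3+.998*u,z].round(1),round(-np.degrees(ph),1)
print("app",tcp(1.73,25))
for t in range(99,-1,-3): print(t,*tcp(np.radians(t)))
s=sense();print(s['ee_pos'],s['joints'].round(2))
E
```

```text
app (array([520. , 215. , 225.2]), np.float64(-39.6))
99 [521.6 190.1 229.3] -39.6
96 [522.  183.2 231.6] -38.4
93 [522.5 176.2 233.5] -37.2
90 [523. 169. 235.] -36.0
87 [523.4 161.8 236.2] -34.8
84 [523.9 154.5 237. ] -33.6
81 [524.4 147.2 237.4] -32.4
78 [524.8 139.8 237.4] -31.2
75 [525.3 132.4 237.1] -30.0
72 [525.8 125.  236.3] -28.8
69 [526.3 117.7 235.2] -27.6
66 [526.7 110.4 233.6] -26.4
63 [527.2 103.2 231.7] -25.2
60 [527.7  96.1 229.4] -24.0
57 [528.1  89.1 226.8] -22.8
54 [528.6  82.2 223.7] -21.6
51 [529.   75.5 220.3] -20.4
48 [529.4  69.  216.5] -19.2
45 [529.8  62.6 212.3] -18.0
42 [530.2  56.5 207.8] -16.8
39 [530.6  50.7 203. ] -15.6
36 [531.   45.  197.9] -14.4
33 [531.3  39.7 192.4] -13.2
30 [531.6  34.6 186.7] -12.0
27 [532.   29.9 180.6] -10.8
24 [532.2  25.5 174.4] -9.6
21 [532.5  21.4 167.8] -8.4
18 [532.7  17.7 161.1] -7.2
15 [533.   14.3 154.1] -6.0
12 [533.2  11.3 147. ] -4.8
9 [533.3   8.7 139.7] -3.6
6 [533.5   6.6 132.2] -2.4
3 [533.6   4.8 124.7] -1.2
0 [533.7   3.4 117. ] -0.0
[577.23900305  17.79886321 336.43013938] [ 0.07  0.34 -0.23  1.62  0.07  1.19 -1.68]
```

```bash
python3 -m creep '[{"x":-0.01,"y":0.035,"z":0,"rx":-5,"ry":0,"rz":0,"claw":1},{"x":-0.02,"y":0.07,"z":0,"rx":-10,"ry":0,"rz":0,"claw":1},{"x":-0.03,"y":0.105,"z":0,"rx":-17,"ry":0,"rz":0,"claw":1},{"x":-0.04,"y":0.14,"z":0,"rx":-24,"ry":0,"rz":0,"claw":1},{"x":-0.05,"y":0.175,"z":0,"rx":-31,"ry":0,"rz":0,"claw":1},{"x":-0.056,"y":0.205,"z":0,"rx":-38,"ry":0,"rz":0,"claw":1},{"x":-0.056,"y":0.21,"z":0,"rx":-40,"ry":0,"rz":0,"claw":1},{"x":-0.056,"y":0.21,"z":0,"rx":-40,"ry":0,"rz":0,"claw":1}]'
```

```text
time: 14.62
ee_pos: [518.2, 220.5, 330.4]
ee_rot: [0.687, -0.641, 0.234, 0.25]
force: [-0.5, -0.1, -0.0]
opening: -0.0
```

```bash
python3 -m creep '[{"x":0.002,"y":0,"z":-0.02,"rx":0,"ry":0,"rz":0,"claw":1},{"x":0.002,"y":0,"z":-0.045,"rx":0,"ry":0,"rz":0,"claw":1},{"x":0.002,"y":0,"z":-0.07,"rx":0,"ry":0,"rz":0,"claw":1},{"x":0.002,"y":0,"z":-0.09,"rx":0,"ry":0,"rz":0,"claw":1},{"x":0.002,"y":0,"z":-0.1,"rx":0,"ry":0,"rz":0,"claw":1},{"x":0.002,"y":0,"z":-0.1,"rx":0,"ry":0,"rz":0,"claw":1}]'
python3 - <<'E'
from h import *
a=grab_frame("scene")[60:285,235:475,::-1]
cv2.imwrite("pics/s10.png",cv2.resize(a,None,fx=2.6,fy=2.6,interpolation=cv2.INTER_CUBIC))
E
```

```text
time: 15.12
ee_pos: [522.4, 212.4, 232.0]
ee_rot: [0.682, -0.646, 0.234, 0.25]
force: [0.4, -0.3, 0.5]
opening: -0.5
```

View pics/s10.png

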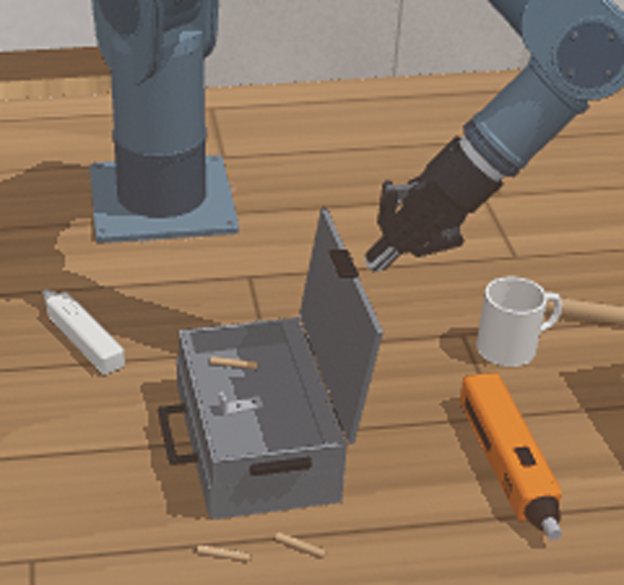

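The shut fingers are behind the lid, beside the latch and clear of the mug. Starting the arc.

```bash
python3 -m creep '[{"x":0,"y":-0.008,"z":-0.002,"rx":0,"ry":0,"rz":0,"claw":1},{"x":0,"y":-0.016,"z":-0.002,"rx":0,"ry":0,"rz":0,"claw":1},{"x":0,"y":-0.022,"z":-0.002,"rx":1,"ry":0,"rz":0,"claw":1},{"x":0,"y":-0.027,"z":-0.001,"rx":1,"ry":0,"rz":0,"claw":1},{"x":0,"y":-0.032,"z":0.0,"rx":2,"ry":0,"rz":0,"claw":1},{"x":0,"y":-0.037,"z":0.002,"rx":3,"ry":0,"rz":0,"claw":1},{"x":0.001,"y":-0.043,"z":0.003,"rx":4,"ry":0,"rz":0,"claw":1}]'
python3 -m creep '[{"x":0,"y":-0.005,"z":0.001,"rx":1,"ry":0,"rz":0,"claw":1},{"x":0,"y":-0.01,"z":0.001,"rx":2,"ry":0,"rz":0,"claw":1},{"x":0.001,"y":-0.015,"z":0.002,"rx":2,"ry":0,"rz":0,"claw":1},{"x":0.001,"y":-0.02,"z":0.002,"rx":3,"ry":0,"rz":0,"claw":1}]'
python3 - <<'E'
from h import *
a=grab_frame("scene")[60:285,235:475,::-1]
cv2.imwrite("pics/s11.png",cv2.resize(a,None,fx=2.6,fy=2.6,interpolation=cv2.INTER_CUBIC))
E
```

```text
time: 15.75
ee_pos: [523.7, 171.4, 237.1]
ee_rot: [0.691, -0.654, 0.211, 0.223]
force: [-1.4, 0.7, 0.1]
opening: 0.2
time: 16.08
ee_pos: [525.1, 150.9, 238.9]
ee_rot: [0.697, -0.659, 0.195, 0.206]
force: [0.7, 2.0, 0.7]
opening: 0.4
```

View pics/s11.png

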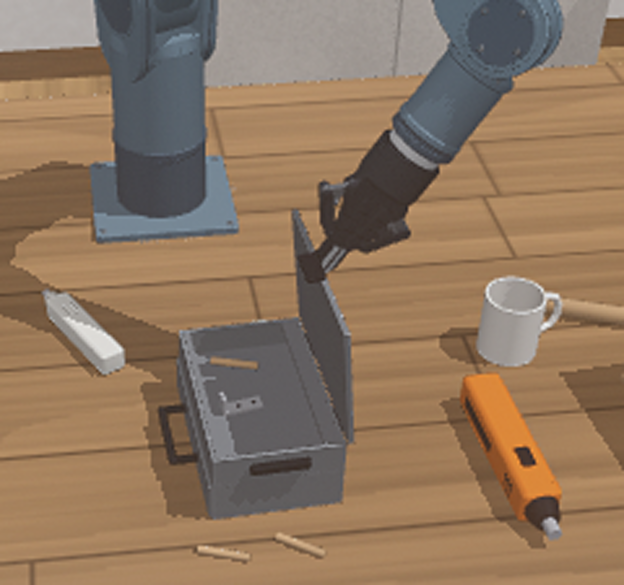

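```bash
python3 -m creep '[{"x":0,"y":-0.006,"z":0,"rx":1,"ry":0,"rz":0,"claw":1},{"x":0,"y":-0.012,"z":-0.001,"rx":2,"ry":0,"rz":0,"claw":1},{"x":0.001,"y":-0.018,"z":-0.001,"rx":3,"ry":0,"rz":0,"claw":1},{"x":0.001,"y":-0.024,"z":-0.002,"rx":4,"ry":0,"rz":0,"claw":1},{"x":0.001,"y":-0.03,"z":-0.003,"rx":5,"ry":0,"rz":0,"claw":1},{"x":0.002,"y":-0.036,"z":-0.004,"rx":6,"ry":0,"rz":0,"claw":1},{"x":0.002,"y":-0.042,"z":-0.006,"rx":7,"ry":0,"rz":0,"claw":1},{"x":0.002,"y":-0.048,"z":-0.008,"rx":8,"ry":0,"rz":0,"claw":1},{"x":0.003,"y":-0.054,"z":-0.01,"rx":9,"ry":0,"rz":0,"claw":1},{"x":0.003,"y":-0.06,"z":-0.012,"rx":10,"ry":0,"rz":0,"claw":1},{"x":0.003,"y":-0.066,"z":-0.014,"rx":11,"ry":0,"rz":0,"claw":1},{"x":0.003,"y":-0.072,"z":-0.017,"rx":12,"ry":0,"rz":0,"claw":1}]'
```

```text
time: 17.13
ee_pos: [528.0, 78.4, 221.6]
ee_rot: [0.714, -0.676, 0.125, 0.132]
force: [1.0, 1.5, 0.1]
opening: 0.1
```

```bash
python3 -m creep '[{"x":0,"y":-0.005,"z":-0.003,"rx":1,"ry":0,"rz":0,"claw":1},{"x":0,"y":-0.01,"z":-0.006,"rx":2,"ry":0,"rz":0,"claw":1},{"x":0.001,"y":-0.015,"z":-0.009,"rx":3,"ry":0,"rz":0,"claw":1},{"x":0.001,"y":-0.019,"z":-0.012,"rx":4,"ry":0,"rz":0,"claw":1},{"x":0.001,"y":-0.023,"z":-0.015,"rx":5,"ry":0,"rz":0,"claw":1},{"x":0.002,"y":-0.027,"z":-0.018,"rx":5,"ry":0,"rz":0,"claw":1},{"x":0.002,"y":-0.031,"z":-0.0215,"rx":6,"ry":0,"rz":0,"claw":1},{"x":0.002,"y":-0.034,"z":-0.025,"rx":7,"ry":0,"rz":0,"claw":1},{"x":0.003,"y":-0.037,"z":-0.028,"rx":8,"ry":0,"rz":0,"claw":1},{"x":0.003,"y":-0.041,"z":-0.0315,"rx":8,"ry":0,"rz":0,"claw":1},{"x":0.003,"y":-0.044,"z":-0.035,"rx":9,"ry":0,"rz":0,"claw":1}]'
python3 - <<'E'
from h import *
a=grab_frame("scene")[60:285,235:475,::-1]
cv2.imwrite("pics/s12.png",cv2.resize(a,None,fx=2.6,fy=2.6,interpolation=cv2.INTER_CUBIC))
E
```

```text
time: 18.05
ee_pos: [531.0, 35.0, 186.3]
ee_rot: [0.723, -0.683, 0.072, 0.076]
force: [-0.2, 0.6, 1.3]
opening: 0.0
```

View pics/s12.png

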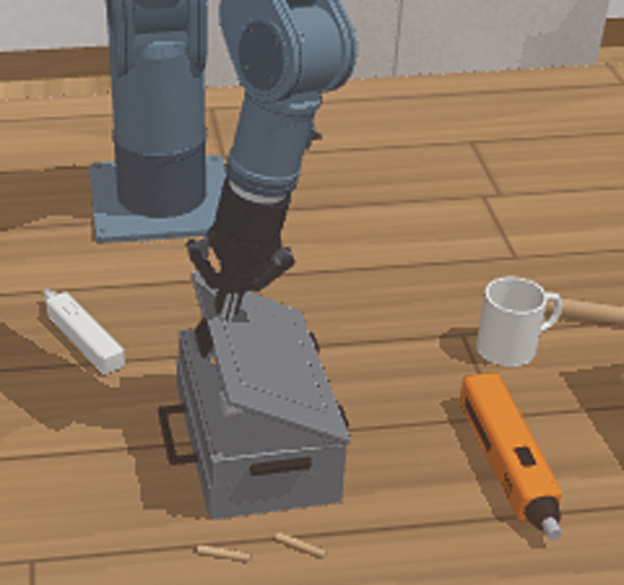

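```bash
python3 -m creep '[{"x":0,"y":-0.002,"z":-0.003,"rx":0,"ry":0,"rz":0,"claw":1},{"x":0,"y":-0.005,"z":-0.0065,"rx":1,"ry":0,"rz":0,"claw":1},{"x":0,"y":-0.008,"z":-0.01,"rx":2,"ry":0,"rz":0,"claw":1},{"x":0,"y":-0.01,"z":-0.0135,"rx":3,"ry":0,"rz":0,"claw":1},{"x":0.001,"y":-0.012,"z":-0.017,"rx":3,"ry":0,"rz":0,"claw":1},{"x":0.001,"y":-0.015,"z":-0.0205,"rx":4,"ry":0,"rz":0,"claw":1},{"x":0.001,"y":-0.017,"z":-0.024,"rx":5,"ry":0,"rz":0,"claw":1},{"x":0.001,"y":-0.018,"z":-0.0275,"rx":5,"ry":0,"rz":0,"claw":1},{"x":0.001,"y":-0.02,"z":-0.031,"rx":6,"ry":0,"rz":0,"claw":1},{"x":0.002,"y":-0.022,"z":-0.0345,"rx":7,"ry":0,"rz":0,"claw":1},{"x":0.002,"y":-0.023,"z":-0.0375,"rx":7,"ry":0,"rz":0,"claw":1},{"x":0.002,"y":-0.024,"z":-0.04,"rx":8,"ry":0,"rz":0,"claw":1}]'
python3 -m creep '[{"x":0,"y":-0.001,"z":-0.002,"rx":0,"ry":0,"rz":0,"claw":1},{"x":0,"y":-0.002,"z":-0.004,"rx":1,"ry":0,"rz":0,"claw":1},{"x":0,"y":-0.002,"z":-0.006,"rx":1,"ry":0,"rz":0,"claw":1},{"x":0,"y":-0.003,"z":-0.008,"rx":1,"ry":0,"rz":0,"claw":1},{"x":0,"y":-0.003,"z":-0.01,"rx":2,"ry":0,"rz":0,"claw":1},{"x":0,"y":-0.004,"z":-0.012,"rx":2,"ry":0,"rz":0,"claw":1},{"x":0,"y":-0.004,"z":-0.014,"rx":2,"ry":0,"rz":0,"claw":1},{"x":0,"y":-0.005,"z":-0.016,"rx":3,"ry":0,"rz":0,"claw":1},{"x":0,"y":-0.005,"z":-0.018,"rx":3,"ry":0,"rz":0,"claw":1},{"x":0,"y":-0.006,"z":-0.02,"rx":3,"ry":0,"rz":0,"claw":1}]'
```

```text
time: 19.1
ee_pos: [532.9, 11.3, 146.3]
ee_rot: [0.726, -0.687, 0.024, 0.025]
force: [0.1, 0.1, 0.6]
opening: -0.1
time: 19.93
ee_pos: [533.0, 4.9, 126.5]
ee_rot: [0.726, -0.688, 0.006, 0.006]
force: [1.0, -0.2, 0.5]
opening: 0.1
```

```bash
python3 -m creep '[{"x":0,"y":0,"z":-0.001,"rx":0,"ry":0,"rz":0,"claw":1},{"x":0,"y":0,"z":-0.002,"rx":0,"ry":0,"rz":0,"claw":1},{"x":0,"y":-0.001,"z":-0.003,"rx":0,"ry":0,"rz":0,"claw":1},{"x":0,"y":-0.001,"z":-0.004,"rx":0,"ry":0,"rz":0,"claw":1},{"x":0,"y":-0.001,"z":-0.005,"rx":1,"ry":0,"rz":0,"claw":1},{"x":0,"y":-0.001,"z":-0.006,"rx":1,"ry":0,"rz":0,"claw":1},{"x":0,"y":-0.001,"z":-0.007,"rx":1,"ry":0,"rz":0,"claw":1}]'
python3 - <<'E'
from h import *
a=grab_frame("scene")[60:285,235:475,::-1]
cv2.imwrite("pics/s13.png",cv2.resize(a,None,fx=2.6,fy=2.6,interpolation=cv2.INTER_CUBIC))
E
```

```text
time: 20.52
ee_pos: [533.0, 3.5, 119.7]
ee_rot: [0.726, -0.688, -0.0, -0.0]
force: [0.5, 0.0, 0.9]
opening: -0.2
```

View pics/s13.png

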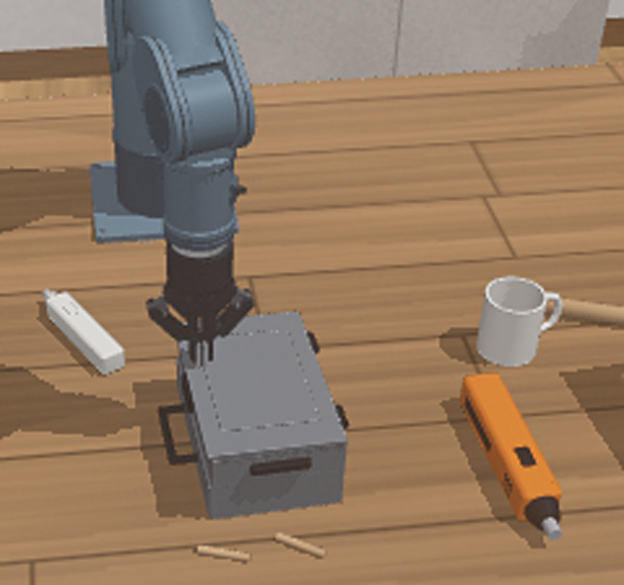

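Nearly shut. Continuing at 0.5–1 mm per row until the force shows the stop.

```bash
python3 -m creep '[{"x":0,"y":0,"z":-0.0005,"rx":0,"ry":0,"rz":0,"claw":1},{"x":0,"y":0,"z":-0.001,"rx":0,"ry":0,"rz":0,"claw":1},{"x":0,"y":0,"z":-0.0015,"rx":0,"ry":0,"rz":0,"claw":1},{"x":0,"y":0,"z":-0.002,"rx":0,"ry":0,"rz":0,"claw":1},{"x":0,"y":0,"z":-0.0025,"rx":0,"ry":0,"rz":0,"claw":1},{"x":0,"y":0,"z":-0.003,"rx":0,"ry":0,"rz":0,"claw":1}]'
python3 -m creep '[{"x":0,"y":0,"z":-0.0005,"rx":0,"ry":0,"rz":0,"claw":1},{"x":0,"y":0,"z":-0.001,"rx":0,"ry":0,"rz":0,"claw":1}]'
```

```text
time: 21.07
ee_pos: [533.0, 4.0, 117.4]
ee_rot: [0.726, -0.687, 0.0, 0.0]
force: [-3.7, -1.0, 14.9]
opening: 0.1
time: 21.23
ee_pos: [533.1, 4.0, 117.3]
ee_rot: [0.726, -0.687, 0.0, 0.0]
force: [-7.1, -1.4, 24.7]
opening: -0.2
```

The stop is reached: the tip is at 117.3 - 14 = 103.3 mm, and the shut lid's top should be at 103. Retreating and checking.

```bash
python3 -m creep '[{"x":0,"y":0,"z":0.002,"rx":0,"ry":0,"rz":0,"claw":1},{"x":0,"y":0,"z":0.01,"rx":0,"ry":0,"rz":0,"claw":1},{"x":0,"y":0,"z":0.03,"rx":0,"ry":0,"rz":0,"claw":1},{"x":0,"y":-0.02,"z":0.07,"rx":0,"ry":0,"rz":0,"claw":1},{"x":0,"y":-0.06,"z":0.11,"rx":0,"ry":0,"rz":0,"claw":1},{"x":0,"y":-0.1,"z":0.15,"rx":0,"ry":0,"rz":0,"claw":1},{"x":0,"y":-0.14,"z":0.19,"rx":0,"ry":0,"rz":0,"claw":1},{"x":0,"y":-0.18,"z":0.2,"rx":0,"ry":0,"rz":0,"claw":1},{"x":0,"y":-0.22,"z":0.2,"rx":0,"ry":0,"rz":0,"claw":1},{"x":0,"y":-0.22,"z":0.2,"rx":0,"ry":0,"rz":0,"claw":1}]'
python3 - <<'E'
from h import *
f=grab_frame("scene");a=f[130:285,235:395,::-1]
cv2.imwrite("pics/s14.png",cv2.resize(a,None,fx=3.8,fy=3.8,interpolation=cv2.INTER_CUBIC))
g=grab_frame("side");cv2.imwrite("pics/d14.png",g[:,:,::-1])
o=cv2.imread("pics/scene0.png")[:,:,::-1]; 
E
```

```text
time: 22.07
ee_pos: [533.0, -217.9, 317.9]
ee_rot: [0.726, -0.687, 0.001, -0.0]
force: [0.9, -0.7, -0.7]
opening: 0.1
```

View pics/s14.png

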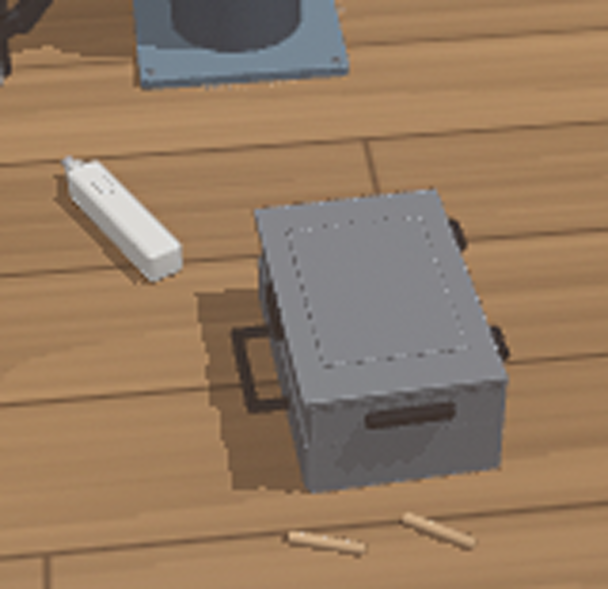

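View pics/d14.png

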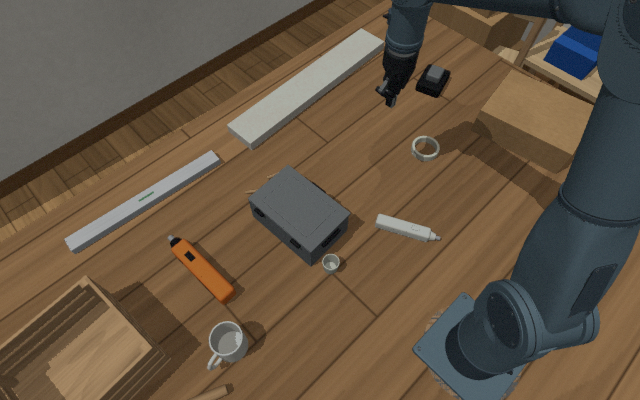

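```bash
python3 - <<'E'
from h import *
S=camera_params("scene")
print("handle meas", [ray(S,(235+u/3.8,130+v/3.8),31).round(1) for u,v in((236,332),(251,409))])
for d in(0,5,10): print(d,[tf(569.5,68.9,1.635,(-111-d,y,31)).round(1) for y in(45,-45)])
for uv,p in(((257,210),(-84,122,103)),((312,402),(-84,-122,103))):
    q=proj(S,tf(569.5,68.9,1.635,p));print("lid edge pred",((q[0]-235)*3.8).round(1),((q[1]-130)*3.8).round(1),"seen",uv)
E
```

```text
handle meas [array([531.4, -45.1,  31. ]), array([626. , -41.2,  31. ])]
0 [array([531.7, -44.8,  31. ]), array([621.5, -39. ,  31. ])]
5 [array([532. , -49.7,  31. ]), array([621.8, -44. ,  31. ])]
10 [array([532.4, -54.7,  31. ]), array([622.2, -49. ,  31. ])]
lid edge pred 251.5 206.5 seen (257, 210)
lid edge pred 302.4 401.6 seen (312, 402)
```

The tray is home to within about 1 mm. The lid edge is level with its shut height. The mug, tape, cup and floor dowels are unmoved. Handing in.

```bash
python3 -c "
from rig import *
print(job_done(), sense()['time'])"
```

```text
the job is handed in; nothing more can be done
the job is handed in; nothing more can be done
```

The job is done and handed in; the last clock reading was about 22 s of the 69 s allowed. I took the small orange driver off the rims and set it down lying along the pulled-out tray. I then pushed the tray home by its handle and folded the lid down slowly with the shut fingers until it met its stop.

**Last checks:**
- **Driver:** it was lying flat inside the tray walls before the tray went in. I could not see it after that.
- **Tray:** it met its stop at 13 N, and the handle measured 0 to 2 mm from its home position in the picture.
- **Lid:** the fingertips stopped at 103.3 mm, against 103 mm for the shut lid's top, under a 25 N push. The lid edge in the picture was 5 to 10 crop pixels (about 1 to 3 image pixels) off my prediction. That is within the accuracy of the fit.
- **Other things:** the mug, tape, cup and floor dowels looked unmoved in the last pictures. The two dowels and the brace in the compartment looked untouched in the last views before the lid closed over them.

One reading stood out: a 6 N sideways force as the gripper let go of the driver. It was gone once the gripper lifted, and the driver was still lying flat afterwards.

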